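Nip up the sizing machine's hold-down nut with the socket that fits

ROBOT

A 6-joint arm with a two-finger parallel gripper is mounted at the origin on the work surface. World frame = base frame: x ahead of the robot, y to its left, z up, the work surface at z = 0. Lengths are in m, angles in degrees, forces in N, time in s.
With the tool pointing down it reaches from about 0.25 to 0.775 m from the base axis. Payload 4 kg.
Tool frame: the origin (TCP) lies midway between the tips of the shut fingers; the grasp point (between the pads) lies 19 mm behind it; z points along the fingers, y is the line along which they close (so a half turn about z gives the same grasp; the last joint's range is limited). The gripper opens to 94 mm and grips with 3 to 60 N. Pads are 16 mm wide; open, the fingers measure 119 mm over their backs; the gripper's body (75 mm by 177 mm) begins 78 mm behind the grasp point.
Start: joints at [-69.849, 4.996, 78.535, -0, 96.463, -5.907], TCP at [0.242, -0.494, 0.206] pointing down, gripper open.
Joint ranges: [-177.83, 177.83], [-43.37, 116.18], [15.69, 146.23], [-61.86, 241.86], [9.47, 152.12], [-147.06, 147.06]. Speed limits (degrees/s): [159.86, 159.86, 180, 180, 180, 180].

INTERFACE

Orientations are given as [roll, pitch, yaw] about the fixed x, y, z axes, in that order (R = Rz(yaw) Ry(pitch) Rx(roll)).
In Python, from workcell import r gives the robot as it stands.
- The arm moves only by the tool move_arm, never from a script. Its argument "moves" is a list of rows, each an object with "translation": the shift along the tool's x, y, z in m, a list of three; "turn": the turn about the tool's z in degrees. A call has 1 to 12 rows; each row shifts and turns the commanded pose from where the row before left it, along the tool's axes as they then stand; what a row does not reach is not made up. A row lasts 1/8 s, in which the tool goes at most 62.5 mm and 10.7 degrees, less where a joint would pass 70% of its speed; a pose out of reach is approached as far as the arm can. A call is refused whole if a number of a shift passes 0.0625 or a number of a turn 10.7, either way. A call with a gripper value outside its range is refused whole. "hand" is the finger opening in m, from 0 to 0.094, set as the call begins (left out, the last holds). The fingers move at their own pace and stop on an object; "newtons" is the grip in N (left out, the last holds). Time passes only in rows, so rows that do not move let the fingers close. It gives the time, the measured TCP pose, the force, the opening and the grip force at its end, in the units of the state.
- r.get_state(): the state, without advancing time (a new reading comes with each control period).
- r.camera(name): name is "scene" or "side" or "wrist"; returns the picture (420x560x3 uint8, red, green, blue); there is no depth.
- r.camera_info(name): a dict with "mtx" (3x3 intrinsics, pixels), "cam_to_world" (4x4, takes a point from camera to world coordinates); the wrist camera has in their place "T_tool_cam" (4x4, takes a point from camera to tool coordinates, whose origin is the TCP and whose axes are the flange's). Camera axes: x right, y down, z forward; pixel columns grow to the right and rows downward; lengths in m; the calibration is good to about 2 mm. The wrist camera is an equidistant fisheye: a pixel r from the principal point sees the ray r / f radians off the axis. A picture is of the moment at which its call begins: read the wrist's pose just before it. camera_info takes no time and is no camera call.
- r.finish_job(): hands the job in; it is judged then, once.
The state is a dict: "clock": time; "joints": joint angles; "qd": joint speeds; "joint_efforts": joint torques, N m; "tool_pos": TCP position; "eef_rot": TCP orientation; "contact_force": force on the tool from outside, world axes, zero at the start; "ft_torque": the same for the moment, N m; "width": finger opening in m; "grasp_force": force on a finger pad.
Only numpy, scipy, OpenCV 4.12 (cv2) and the standard library are available. Lean on these libraries where they do the work, as an engineer would, in place of code of your own. Each camera call takes 0.05 s, during which the arm holds its last target. There are 200 camera calls.

TASK

The hold-down nut at the end of the ring sizing machine's long foot, the one nearest the socket tray, has worked loose. Try the sockets on it until you find the one that drops right down over the nut, standing any that do not fit back upright in their tray, then with the fitting socket fully home turn the nut clockwise until it comes up tight. Finish still gripping that socket, seated fully down on the tightened nut, and leave the punch, the ring blank and the tray of dies where they are.

Things in the scene. Friction and masses are not known exactly. Their poses are not given: they have to be found in the camera images.
- nut_seat (a point): centre of the top of the fixed round washer (50 mm across, 26 mm above the counter) on which the loose nut sits; on the nut's axis. A socket that is fully home stands with its mouth's rim on this washer. z up; x and y are the machine's
- nut_top (a point): centre of the top face of the loose steel hex nut, 24 mm across flats, 14 tall; turns with it. A pair of flats faces +-x, the rest every 60 degrees. The stud (14 mm across) stands 6 mm higher. The fitting bore is 26 mm across flats (1 mm of room a side, about 10 degrees of play either way) with a small lead-in chamfer; the other two, 18 and 21 mm, stop on top of the nut, 12 to 14 mm too high
- nut (a joint): how far the loose nut is turned, in rad; grows as it is turned clockwise seen from above (tightening). It starts between 0.1 and 0.5, is tight against its stop at 0.90 and takes about 0.07 N m to turn; it stays where it is left and does not rise or sink
- machine: cream ring sizing machine, fixed; origin on the counter under the loose nut. Along its -y: flat foot (76 mm wide, 20 high) to 100 mm, base (150 wide, 35 high) to 300. Column, head and ram, up to 390 high, 160 to 240 mm from the nut and 90 mm either side in x; beyond the head a lever rises to 610. Nothing tall nearer the nut. The second nut, behind the column, is already tight
- tray: fixed dark wooden tray for the sockets, 100 mm in its x, 250 mm in its y, floor 4 mm and rim 14 mm above the counter; origin at the centre of its underside. The sockets stand in a row along y, about 78 mm apart, in any order
- socket_a_mid (a point): one of three outwardly like steel sockets, mouth down in the tray, 80 mm tall, 0.22 kg: round barrel 36 mm across, 38 tall; above it a darker hexagonal shank 20 mm across flats, 42 tall, to grip. Point: on the axis, half-way up (40 mm above the mouth's rim); z up. A pair of shank flats faces +-x, the rest every 60 degrees; the bore (27 mm deep) has its flats parallel to them. Which one fits is not marked
- socket_b_mid (a point): one of three outwardly like steel sockets, mouth down in the tray, 80 mm tall, 0.22 kg: round barrel 36 mm across, 38 tall; above it a darker hexagonal shank 20 mm across flats, 42 tall, to grip. Point: on the axis, half-way up (40 mm above the mouth's rim); z up. A pair of shank flats faces +-x, the rest every 60 degrees; the bore (27 mm deep) has its flats parallel to them. Which one fits is not marked
- socket_c_mid (a point): one of three outwardly like steel sockets, mouth down in the tray, 80 mm tall, 0.22 kg: round barrel 36 mm across, 38 tall; above it a darker hexagonal shank 20 mm across flats, 42 tall, to grip. Point: on the axis, half-way up (40 mm above the mouth's rim); z up. A pair of shank flats faces +-x, the rest every 60 degrees; the bore (27 mm deep) has its flats parallel to them. Which one fits is not marked
- die_tray: small open wooden tray with three brass dies (150 x 66 mm, 28 mm high); origin at the centre of its underside; to be left alone
- punch: dark steel hexagonal punch, 115 mm long, 12 mm thick, lying along its x; origin on the counter under its blunt end; to be left alone
- ring_blank: copper ring blank, 24 mm across and 6 mm tall, lying flat; origin at the centre of its underside; to be left alone
Not all that is in view belongs to the job. What is shaped like the part that bears socket_a_mid but pink is not meant.

How it is judged (in metres and radians):
On the way, in this order (a step that is already met when the one before it is completed fails the run):
1. the gripped socket that fits is fully down over the loose nut, its rim on the washer (((z of socket_a_mid in the frame of nut_seat below 0.043 m and horizontal distance between socket_a_mid and nut_seat below 0.003 m and angle between socket_a_mid's own z axis and vertical below 0.06 rad and contact force between the fingers and socket_a above 2 N) or (z of socket_b_mid in the frame of nut_seat below 0.043 m and horizontal distance between socket_b_mid and nut_seat below 0.003 m and angle between socket_b_mid's own z axis and vertical below 0.06 rad and contact force between the fingers and socket_b above 2 N) or (z of socket_c_mid in the frame of nut_seat below 0.043 m and horizontal distance between socket_c_mid and nut_seat below 0.003 m and angle between socket_c_mid's own z axis and vertical below 0.06 rad and contact force between the fingers and socket_c above 2 N))), for 0.1 s.
2. the nut is turned clockwise until tight, with that socket still gripped and down on it (value of joint nut above 0.86 rad and ((z of socket_a_mid in the frame of nut_seat below 0.043 m and horizontal distance between socket_a_mid and nut_seat below 0.003 m and angle between socket_a_mid's own z axis and vertical below 0.06 rad and contact force between the fingers and socket_a above 2 N) or (z of socket_b_mid in the frame of nut_seat below 0.043 m and horizontal distance between socket_b_mid and nut_seat below 0.003 m and angle between socket_b_mid's own z axis and vertical below 0.06 rad and contact force between the fingers and socket_b above 2 N) or (z of socket_c_mid in the frame of nut_seat below 0.043 m and horizontal distance between socket_c_mid and nut_seat below 0.003 m and angle between socket_c_mid's own z axis and vertical below 0.06 rad and contact force between the fingers and socket_c above 2 N))), for 0.1 s.
At the end, for the whole second after the job is handed in: Fitting socket gripped (over 2 N), rim within 3 mm of the washer, within 3 mm of the nut axis, upright within 0.06 rad; nut within 0.04 rad of its stop at 0.90; the other two sockets upright (0.1 rad) on the tray floor (value of joint nut above 0.86 rad and ((z of socket_a_mid in the frame of nut_seat below 0.043 m and horizontal distance between socket_a_mid and nut_seat below 0.003 m and angle between socket_a_mid's own z axis and vertical below 0.06 rad and contact force between the fingers and socket_a above 2 N and angle between each of socket_b_mid, socket_c_mid's own z axis and vertical below 0.1 rad and z of socket_b_mid in the frame of tray between 0.041 and 0.047 m and x of socket_b_mid in the frame of tray between -0.05 and 0.05 m and y of socket_b_mid in the frame of tray between -0.125 and 0.125 m and z of socket_c_mid in the frame of tray between 0.041 and 0.047 m and x of socket_c_mid in the frame of tray between -0.05 and 0.05 m and y of socket_c_mid in the frame of tray between -0.125 and 0.125 m) or (z of socket_b_mid in the frame of nut_seat below 0.043 m and horizontal distance between socket_b_mid and nut_seat below 0.003 m and angle between socket_b_mid's own z axis and vertical below 0.06 rad and contact force between the fingers and socket_b above 2 N and angle between each of socket_a_mid, socket_c_mid's own z axis and vertical below 0.1 rad and z of socket_a_mid in the frame of tray between 0.041 and 0.047 m and x of socket_a_mid in the frame of tray between -0.05 and 0.05 m and y of socket_a_mid in the frame of tray between -0.125 and 0.125 m and z of socket_c_mid in the frame of tray between 0.041 and 0.047 m and x of socket_c_mid in the frame of tray between -0.05 and 0.05 m and y of socket_c_mid in the frame of tray between -0.125 and 0.125 m) or (z of socket_c_mid in the frame of nut_seat below 0.043 m and horizontal distance between socket_c_mid and nut_seat below 0.003 m and angle between socket_c_mid's own z axis and vertical below 0.06 rad and contact force between the fingers and socket_c above 2 N and angle between each of socket_a_mid, socket_b_mid's own z axis and vertical below 0.1 rad and z of socket_a_mid in the frame of tray between 0.041 and 0.047 m and x of socket_a_mid in the frame of tray between -0.05 and 0.05 m and y of socket_a_mid in the frame of tray between -0.125 and 0.125 m and z of socket_b_mid in the frame of tray between 0.041 and 0.047 m and x of socket_b_mid in the frame of tray between -0.05 and 0.05 m and y of socket_b_mid in the frame of tray between -0.125 and 0.125 m))); the arm keeps its last pose, push and grip.
It fails at once if the tray of dies is pushed more than 20 mm from its place (distance of die_tray from where it was at the start of the episode above 0.02 m).
It fails at once if the punch is pushed more than 20 mm from its place (distance of punch from where it was at the start of the episode above 0.02 m).
It fails at once if the ring blank is pushed more than 20 mm from its place (distance of ring_blank from where it was at the start of the episode above 0.02 m).
It also fails if it takes over 72 s, if anything falls off the work surface, if the arm or the gripper's body presses on something with over 40 N, if the wrist force passes 120 N, or if a joint passes its speed limit or range.

## Working session

There is one attempt and no reset: what is moved stays moved. The work goes in short steps, Python scripts to look and compute and a tool call to move; the robot and the scene stay as the last step left them, time stands still between calls to the robot, and variables do not carry over. Pictures are saved under pics/ and viewed, at most 10 in all, crops included, and the job is handed in when it is done.

Besides the shell and the picture viewer there is one more tool, called after "Request:" by a JSON object that holds its "method" and its "body", one argument or row to a line. move_arm: Moves the arm, as the interface text tells. Its arguments: {"type":"object","properties":{"moves":{"type":"array","items":{"type":"object","properties":{"translation":{"type":"array","items":{"type":"number"}},"turn":{"type":"number"}}}},"hand":{"type":"number"},"newtons":{"type":"number"}},"required":["moves"]}

```bash
mkdir -p pics; python3 - <<'E'
from workcell import r
import cv2,numpy as np
np.set_printoptions(precision=4,suppress=True)
print(r.get_state())
for n in ["scene","side","wrist"]:
    print(n,r.camera_info(n))
    im=r.camera(n); cv2.imwrite(f"pics/{n}0.png",im[:,:,::-1])
a=[cv2.imread(f"pics/{n}0.png") for n in ["scene","side"]]
E
```

```text
{'clock': 0.0, 'joints': array([-69.8495,   5.0393,  78.6217,  -0.0013,  96.4638,  -5.9057]), 'qd': array([-0.0816, -0.0931, -0.1242, -0.0069,  0.002 , -0.0257]), 'joint_efforts': array([  0.0003, -34.0176, -30.2428,   0.0719,   0.033 ,  -0.0002]), 'tool_pos': array([ 0.2414, -0.4936,  0.2043]), 'eef_rot': array([-179.8758,   -0.0116,   26.0561]), 'contact_force': array([-0.1385,  0.4816,  0.3849]), 'ft_torque': array([-0.0125, -0.0116, -0.02  ]), 'grasp_force': 0.0, 'width': 0.09377562672923904}
scene {'mtx': array([[399.937 ,   0.    , 285.7125],
       [  0.    , 399.937 , 209.8036],
       [  0.    ,   0.    ,   1.    ]]), 'cam_to_world': array([[-0.4946,  0.5308, -0.6882,  1.0278],
       [ 0.8691,  0.2971, -0.3954,  0.377 ],
       [-0.0054, -0.7937, -0.6083,  0.4518],
       [ 0.    ,  0.    ,  0.    ,  1.    ]])}
side {'mtx': array([[423.6232,   0.    , 282.7009],
       [  0.    , 423.6232, 209.3137],
       [  0.    ,   0.    ,   1.    ]]), 'cam_to_world': array([[ 0.888 , -0.3349,  0.3151,  0.3686],
       [-0.4594, -0.6166,  0.6393, -0.2779],
       [-0.0198, -0.7125, -0.7014,  0.5168],
       [ 0.    ,  0.    ,  0.    ,  1.    ]])}
wrist {'mtx': array([[325.1923,   0.    , 279.1166],
       [  0.    , 325.1923, 205.0023],
       [  0.    ,   0.    ,   1.    ]]), 'T_tool_cam': array([[-0.0006, -0.9665, -0.2568,  0.0744],
       [ 1.    , -0.0009,  0.001 , -0.0003],
       [-0.0011, -0.2568,  0.9665, -0.1792],
       [ 0.    ,  0.    ,  0.    ,  1.    ]])}
```

View pics/scene0.png

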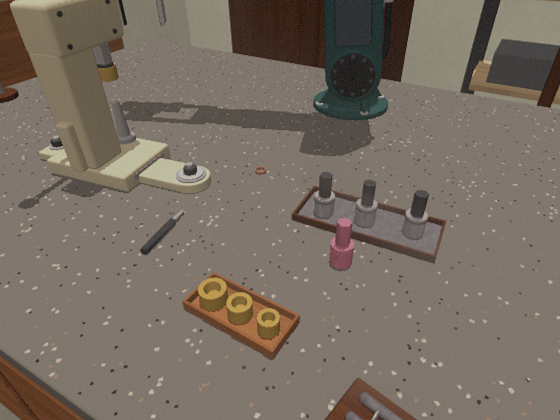

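View pics/side0.png

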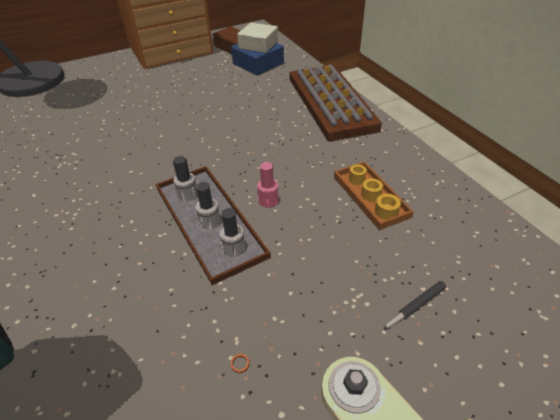

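View pics/wrist0.png

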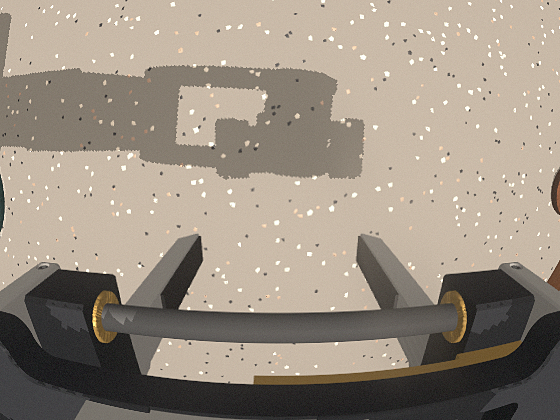

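The scene view shows the three sockets at about (325,195), (368,205) and (418,215), and the loose nut at (190,172). In the side view the sockets are at (183,178), (206,205) and (231,232), the nut at (356,380). I'll enlarge both.

```bash
python3 - <<'E'
import cv2,numpy as np
s=cv2.imread("pics/scene0.png"); d=cv2.imread("pics/side0.png")
z=lambda im,x,y,w,h,k:cv2.resize(im[y:y+h,x:x+w],None,fx=k,fy=k,interpolation=cv2.INTER_CUBIC)
c=np.zeros((600,800,3),np.uint8)
c[:400,:640]=z(s,290,160,160,100,4); c[400:600,:400]=z(s,130,155,100,50,4)
cv2.imwrite("pics/c1.png",c)
c=np.zeros((560,800,3),np.uint8)
c[:560,:480]=z(d,150,145,120,140,4); c[:320,480:800]=z(d,315,340,80,80,4)
cv2.imwrite("pics/c2.png",c)
E
```

```text
(no output)
```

View pics/c1.png

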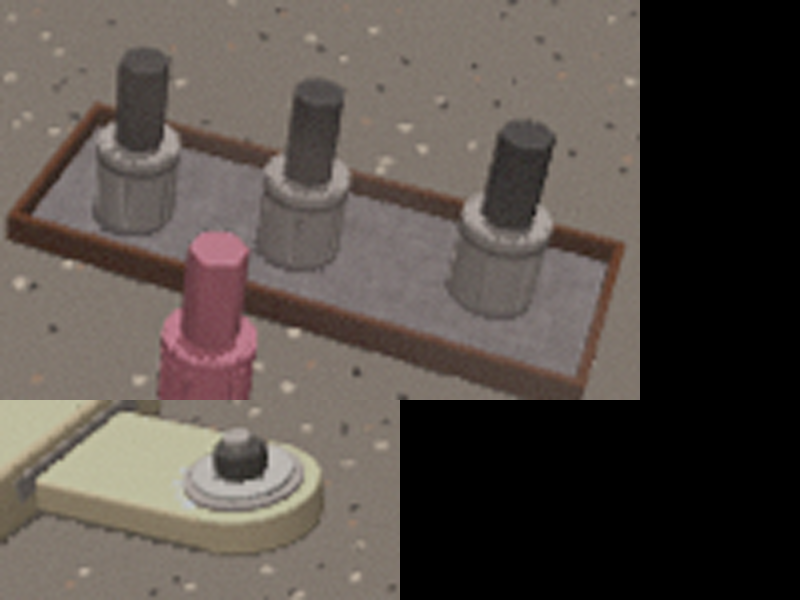

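View pics/c2.png

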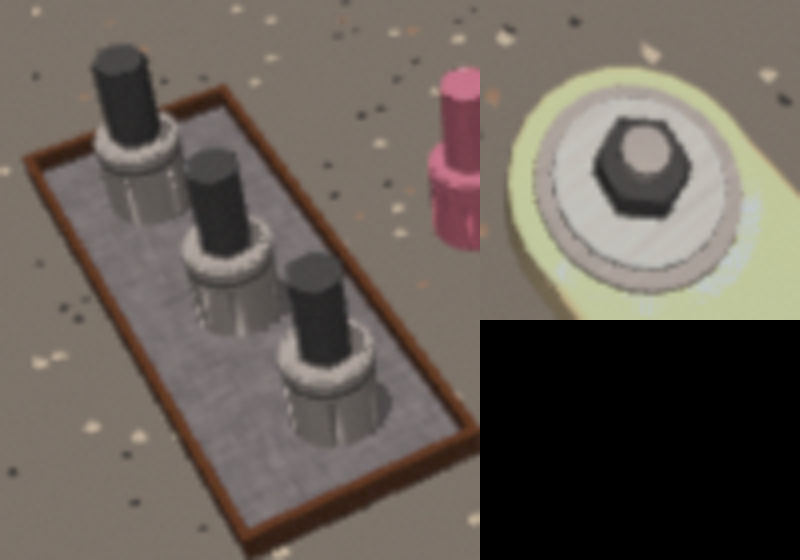

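The top centres and the nut are readable in both crops. Now triangulating.

```bash
cat > h.py <<'E'
from workcell import r
import cv2,numpy as np
np.set_printoptions(precision=4,suppress=True)
def ray(n,p):
    i=r.camera_info(n); T=i["cam_to_world"]
    d=T[:3,:3]@np.linalg.solve(i["mtx"],[p[0],p[1],1.]); return T[:3,3],d/np.linalg.norm(d)
def tri(rays):
    A=np.vstack([np.eye(3)-np.outer(d,d) for o,d in rays]); b=np.hstack([(np.eye(3)-np.outer(d,d))@o for o,d in rays])
    x,res,*_=np.linalg.lstsq(A,b,rcond=None); return x,np.sqrt(res)
def onz(n,p,z):
    o,d=ray(n,p); return o+d*(z-o[2])/d[2]
S=lambda x,y:(x/4+290-.4,y/4+160-.4)
SN=lambda x,y:(x/4+130-.4,(y-400)/4+155-.4)
D=lambda x,y:(x/4+150-.4,y/4+145-.4)
DN=lambda x,y:((x-480)/4+315-.4,y/4+340-.4)
E
python3 - <<'E'
from h import *
for nm,a,b in [("s1",S(146,58),D(316,270)),("s2",S(319,91),D(213,163)),("s3",S(527,133),D(121,58)),
 ("stud",SN(238,436),DN(646,150)),("washer",SN(242,472),DN(636,190)),
 ("tr LB",S(97,103),D(247,540)),("tr LF",S(10,215),D(480,432)),("tr RB",S(623,243),D(25,158)),("tr RF",S(582,380),D(222,88))]:
    print(nm,*tri([ray("scene",a),ray("side",b)]))
# nut hex corners in side view at z=.040
H=[onz("side",DN(*p),.04)[:2] for p in [(632,117),(672,122),(690,167),(672,212),(615,210),(595,165)]]
H=np.array(H); c=H.mean(0); print(c,np.degrees(np.arctan2(*(H-c).T[::-1])),np.linalg.norm(H-c,axis=1))
# foot edges, machine: scene view
P=[onz("scene",SN(*p),.02)[:2] for p in [(108,410),(262,432),(40,483),(200,515)]]
P+= [onz("scene",p,.035)[:2] for p in [(53,167),(127,184)]]
for a,b in zip(P[::2],P[1::2]): print(a,b,np.degrees(np.arctan2(*(b-a)[::-1])))
print(onz("side",(239,363),.003), onz("side",(388,325),.006),onz("side",(443,287),.006))
E
```

```text
s1 [0.4912 0.1487 0.0844] [0.0001]
s2 [0.4785 0.2222 0.0843] [0.0007]
s3 [0.4671 0.3047 0.084 ] [0.0001]
stud [ 0.5299 -0.1275  0.045 ] [0.001]
washer [ 0.5286 -0.1294  0.023 ] [0.002]
tr LB [0.4365 0.1011 0.0134] [0.]
tr LF [0.534  0.1067 0.0126] [0.0005]
tr RB [0.4221 0.3489 0.0134] [0.0004]
tr RF [0.5183 0.3535 0.0139] [0.]
[ 0.5287 -0.129 ] [  72.0449   26.7042  -30.6203  -94.585  -156.2797  152.2569] [0.0142 0.0153 0.0123 0.0144 0.0162 0.0144]
[ 0.5128 -0.2383] [ 0.4904 -0.1508] 104.3778822927152
[ 0.5836 -0.2159] [ 0.5665 -0.126 ] 100.773110416644
[ 0.6613 -0.3706] [ 0.6325 -0.1935] 99.25337620588908
[ 0.4234 -0.0295  0.003 ] [ 0.6206 -0.0756  0.006 ] [ 0.7274 -0.0634  0.006 ]
```

Request:
{"method": "move_arm", "body": {
  "moves": [
    {"translation": [0.0288,-0.0367,0]},
    {"translation": [0.0288,-0.0367,0]},
    {"translation": [0.0288,-0.0367,0]},
    {"translation": [0.0288,-0.0367,0]},
    {"translation": [0.0288,-0.0367,0]},
    {"translation": [0.0288,-0.0367,0]},
    {"turn": -10.65},
    {"turn": -10.65},
    {"turn": -10.65},
    {"turn": -10.65},
    {"turn": -10.65},
    {"turn": -10.65}
  ],
  "hand": 0.05
}}

```text
invalid input
```

Request:
{"method": "move_arm", "body": {
  "moves": [
    {"translation": [0.0288,-0.0367,0],"turn": 0},
    {"translation": [0.0288,-0.0367,0],"turn": 0},
    {"translation": [0.0288,-0.0367,0],"turn": 0},
    {"translation": [0.0288,-0.0367,0],"turn": 0},
    {"translation": [0.0288,-0.0367,0],"turn": 0},
    {"translation": [0.0288,-0.0367,0],"turn": 0},
    {"translation": [0,0,0],"turn": -10.65},
    {"translation": [0,0,0],"turn": -10.65},
    {"translation": [0,0,0],"turn": -10.65},
    {"translation": [0,0,0],"turn": -10.65},
    {"translation": [0,0,0],"turn": -10.65},
    {"translation": [0,0,0],"turn": -10.65}
  ],
  "hand": 0.05
}}

```text
clock: 1.65
tool_pos: [0.2999, -0.2202, 0.2052]
eef_rot: [-180.0, -0.0, 90.3]
contact_force: [1.2, 0.3, 0.7]
width: 0.0498
grasp_force: 0.0
```

Request:
{"method": "move_arm", "body": {
  "moves": [
    {"translation": [0.0228,0.0572,0.0138],"turn": 0},
    {"translation": [0.0228,0.0572,0.0138],"turn": 0},
    {"translation": [0.0228,0.0572,0.0138],"turn": 0},
    {"translation": [0.0228,0.0572,0.0138],"turn": 0},
    {"translation": [0,0,0],"turn": 0}
  ]
}}

```text
clock: 2.28
tool_pos: [0.5279, -0.128, 0.1467]
eef_rot: [-179.6, -0.2, 90.2]
contact_force: [0.1, -0.2, -0.1]
width: 0.0504
grasp_force: 0.0
```

```bash
cat >> h.py <<'E'
import json
from scipy.spatial.transform import Rotation as R
def snap(name):
    s=r.get_state(); im=r.camera("wrist"); cv2.imwrite(f"pics/{name}.png",im[:,:,::-1])
    json.dump([list(s["tool_pos"]),list(s["eef_rot"])],open(f"pics/{name}.json","w")); print(s["tool_pos"],s["eef_rot"])
def wray(name,p):
    t,e=json.load(open(f"pics/{name}.json")); i=r.camera_info("wrist"); K=i["mtx"]; T=i["T_tool_cam"]
    u=np.array([(p[0]-K[0,2])/K[0,0],(p[1]-K[1,2])/K[1,1]]); a=np.linalg.norm(u)
    d=np.r_[u*np.sinc(a/np.pi),np.cos(a)]; W=R.from_euler("xyz",e,degrees=True).as_matrix()
    return W@T[:3,3]+t, W@T[:3,:3]@d
def wonz(name,p,z):
    o,d=wray(name,p); return o+d*(z-o[2])/d[2]
def wpix(name,X):
    t,e=json.load(open(f"pics/{name}.json")); i=r.camera_info("wrist"); K=i["mtx"]; T=i["T_tool_cam"]
    W=R.from_euler("xyz",e,degrees=True).as_matrix(); c=T[:3,:3].T@(W.T@(np.array(X)-t)-T[:3,3])
    a=np.arctan2(np.hypot(c[0],c[1]),c[2]); u=c[:2]/np.hypot(c[0],c[1])*a; return u*K[0,0]+K[:2,2]
E
python3 - <<'E'
from h import *
snap("w1"); p=wpix("w1",[.529,-.129,.04]); print(p)
x,y=[int(v) for v in p]; x0,y0=x-60,y-50
im=cv2.imread("pics/w1.png")[max(y0,0):y+50,x0:x+60]; print(x0,y0)
cv2.imwrite("pics/w1c.png",cv2.resize(im,None,fx=6,fy=6,interpolation=cv2.INTER_CUBIC))
E
```

```text
[ 0.5279 -0.128   0.1467] [-179.6382   -0.1614   90.1993]
[281.2292 204.7647]
221 154
```

View pics/w1c.png

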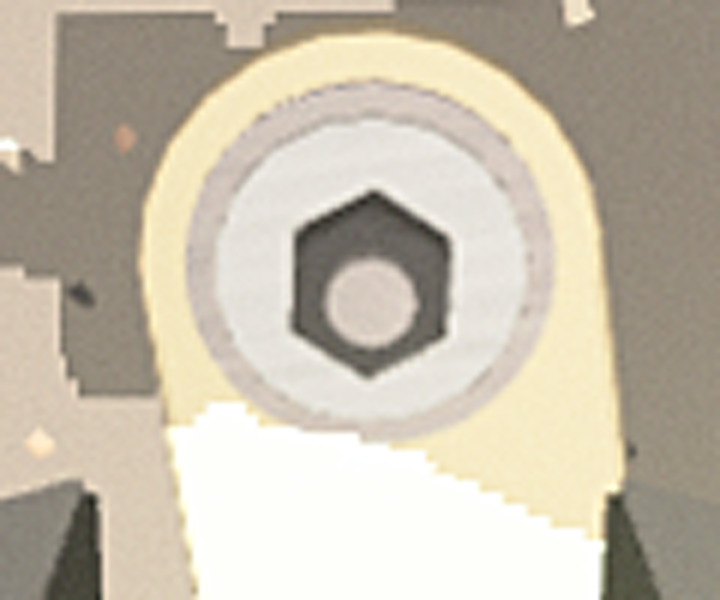

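The crop shows the nut hexagon with corners near (374,190), (450,237), (447,330), (369,378), (293,328) and (296,235), the stud at (370,303) and the washer around (372,268).

```bash
python3 - <<'E'
from h import *
q=lambda x,y:(221+(x-2.5)/6,154+(y-2.5)/6)
H=np.array([wonz("w1",q(*p),.04)[:2] for p in [(374,190),(450,237),(447,330),(369,378),(293,328),(296,235)]])
c=H.mean(0); print("nut",c,np.degrees(np.arctan2(*(H-c).T[::-1]))%60,np.linalg.norm(H-c,axis=1))
print("stud",wonz("w1",q(370,303),.046)); print("inner",wonz("w1",q(372,270),.026),"outer",wonz("w1",q(369.5,261),.022))
for a,b in [((147,300),(195,600)),((603,240),(625,480))]:
    a,b=[wonz("w1",q(*p),.02)[:2] for p in (a,b)]; print(a,b,np.degrees(np.arctan2(*(a-b)[::-1])))
o=[ray("scene",SN(238,436)),ray("side",DN(646,150)),wray("w1",q(370,303))]
o=[(a,d/np.linalg.norm(d)) for a,d in o]; print(tri(o))
E
```

```text
nut [ 0.5301 -0.1253] [28.8246 31.7147 27.8987 28.8473 30.5282 26.7146] [0.0144 0.0138 0.0136 0.0149 0.0138 0.0136]
stud [ 0.5299 -0.1268  0.046 ]
inner [ 0.5303 -0.1266  0.026 ] outer [ 0.5299 -0.1261  0.022 ]
[ 0.4937 -0.1332] [ 0.5005 -0.1861] 97.24999226030359
[ 0.5677 -0.1229] [ 0.573 -0.164] 97.34196561903093
(array([ 0.5299, -0.1273,  0.045 ]), array([0.001]))
```

Request:
{"method": "move_arm", "body": {
  "moves": [
    {"translation": [0.0583,-0.0085,-0.0075],"turn": 0},
    {"translation": [0.0583,-0.0085,-0.0075],"turn": 0},
    {"translation": [0.0583,-0.0085,-0.0075],"turn": 0},
    {"translation": [0.0583,-0.0085,-0.0075],"turn": 0},
    {"translation": [0.0583,-0.0085,-0.0075],"turn": 0},
    {"translation": [0.0583,-0.0085,-0.0075],"turn": 0},
    {"translation": [0,0,0],"turn": 0}
  ]
}}

```text
clock: 3.2
tool_pos: [0.4749, 0.2217, 0.1978]
eef_rot: [179.8, -0.1, 90.2]
contact_force: [0.2, -0.8, -0.1]
width: 0.0502
grasp_force: 0.0
```

```bash
python3 - <<'E'
from h import *
snap("w2")
im=cv2.imread("pics/w2.png"); P=[]
for X in [[.4912,.1487,.084],[.4785,.2222,.084],[.4671,.3047,.084]]:
    p=wpix("w2",X); P.append(p); print(p)
c=np.zeros((520,800,3),np.uint8)
for k,p in enumerate(P):
    x,y=[int(round(v)) for v in p]; x0,y0=max(x-22,0),max(min(y-43,420-86),0); print(x0,y0)
    z=cv2.resize(im[y0:y0+86,x0:x0+44],None,fx=6,fy=6,interpolation=cv2.INTER_CUBIC); c[:z.shape[0],k*266:k*266+z.shape[1]]=z
cv2.imwrite("pics/w2c.png",c)
E
```

```text
[0.4749 0.2217 0.1978] [179.8318  -0.0733  90.2307]
[294.8756 272.2052]
[282.7285 201.0579]
[270.393  111.1924]
273 229
261 158
248 68
```

View pics/w2c.png

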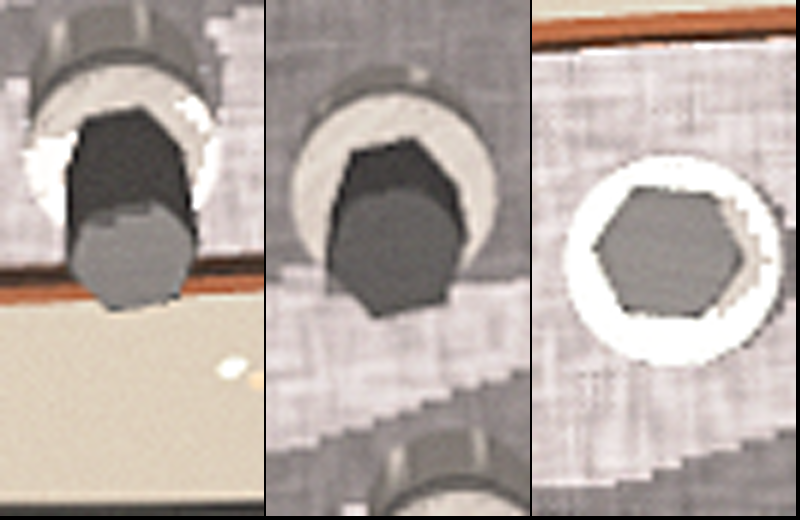

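Three shanks seen from above: top hexagons centred near crop (131,256), (397,252) and (668,252), each visibly turned a little differently.

```bash
python3 - <<'E'
from h import *
for k,(x0,y0,C,B) in enumerate([(273,229,[(68,252),(92,210),(158,202),(193,240),(180,297),(112,310)],[(82,122),(143,107),(185,155)]),
 (261,158,[(328,250),(352,195),(438,185),(465,238),(447,300),(375,318)],[(355,150),(418,138),(460,185)]),
 (248,68,[(595,248),(633,188),(715,195),(742,255),(705,317),(622,312)],[])]):
    q=lambda p:(x0+(p[0]-266*k-2.5)/6,y0+(p[1]-2.5)/6)
    H=np.array([wonz("w2",q(p),.084)[:2] for p in C]); c=H.mean(0)
    # edges between corners
    an=lambda H:np.degrees(np.arctan2(*(H-c).T[::-1]))%60
    print(k+1,c,an(H),np.linalg.norm(H-c,axis=1))
    if B:
        G=np.array([wonz("w2",q(p),.042)[:2] for p in B]); c=np.array([[.4912,.1487],[.4785,.2222]][k]); print(an(G),np.degrees(np.arctan2(*np.diff(G,axis=0).T[::-1]))%60)
E
```

```text
1 [0.4912 0.1505] [59.497  12.0516  7.8795 12.7973 13.037  12.4558] [0.011  0.0106 0.01   0.0101 0.0117 0.0115]
[14.0905 12.1269  5.9455] [14.8891  9.6416]
2 [0.4788 0.2243] [ 1.7879 12.1156  0.5056  9.2549 11.0231 10.6184] [0.0113 0.0113 0.0115 0.01   0.011  0.0119]
[ 7.2298 11.3641 15.5682] [11.1531 11.6678]
3 [0.4671 0.3061] [56.2936 58.5972 51.5951 57.9841 59.1377 52.2896] [0.0109 0.0111 0.011  0.0109 0.0111 0.0113]
```

Request:
{"method": "move_arm", "body": {
  "moves": [
    {"translation": [-0.0355,0.0065,0.0229],"turn": 0},
    {"translation": [-0.0355,0.0065,0.0229],"turn": 0},
    {"translation": [0,0,0],"turn": 9},
    {"translation": [0,0,0],"turn": 9},
    {"translation": [0,0,0],"turn": 0},
    {"translation": [0,0,0],"turn": 0}
  ]
}}

```text
clock: 4.0
tool_pos: [0.489, 0.1472, 0.1503]
eef_rot: [180.0, 0.0, 72.0]
contact_force: [-0.6, -0.7, 0.3]
width: 0.0501
grasp_force: 0.0
```

```bash
python3 - <<'E'
from h import *
for i in range(4):
    s=r.get_state(); print(s["clock"],s["tool_pos"],s["eef_rot"]); 
    if i==0: snap("w3")
print(wpix("w3",[.4912,.1497,.084]))
E
```

```text
4.0 [0.489  0.1472 0.1503] [179.9688   0.013   71.9693]
[0.489  0.1472 0.1503] [179.9688   0.013   71.9693]
4.05 [0.489  0.1476 0.1502] [179.9728   0.0088  71.9781]
4.05 [0.489  0.1476 0.1502] [179.9728   0.0088  71.9781]
4.05 [0.489  0.1476 0.1502] [179.9728   0.0088  71.9781]
[280.9868 212.5638]
```

Request:
{"method": "move_arm", "body": {
  "moves": [
    {"translation": [0.0027,0.0014,0.033],"turn": 0},
    {"translation": [0,0,0.034],"turn": 0},
    {"translation": [0,0,0.033],"turn": 0},
    {"translation": [0,0,0],"turn": 0}
  ]
}}

```text
clock: 4.55
tool_pos: [0.4886, 0.1501, 0.0471]
eef_rot: [-179.7, 0.2, 72.0]
contact_force: [0.0, 0.0, 0.1]
width: 0.0499
grasp_force: 0.0
```

Request:
{"method": "move_arm", "body": {
  "moves": [
    {"translation": [0,0,0],"turn": 0},
    {"translation": [0,0,0],"turn": 0},
    {"translation": [0,0,0],"turn": 0},
    {"translation": [0,0,0],"turn": 0}
  ],
  "hand": 0.01,
  "newtons": 40
}}

```text
clock: 5.05
tool_pos: [0.4919, 0.1509, 0.0512]
eef_rot: [179.9, -0.1, 72.0]
contact_force: [-0.1, 0.5, 3.6]
width: 0.0195
grasp_force: 40.0
```

Request:
{"method": "move_arm", "body": {
  "moves": [
    {"translation": [0,0,-0.045],"turn": 0},
    {"translation": [0,0,-0.045],"turn": 0},
    {"translation": [-0.0503,0.0243,0],"turn": 0},
    {"translation": [-0.0503,0.0243,0],"turn": 0},
    {"translation": [-0.0503,0.0243,0],"turn": 0},
    {"translation": [-0.0503,0.0243,0],"turn": 0},
    {"translation": [-0.0503,0.0243,0],"turn": 0},
    {"translation": [0,0,0],"turn": -8.55},
    {"translation": [0,0,0],"turn": -8.55},
    {"translation": [0,0,0],"turn": 0},
    {"translation": [0,0,0],"turn": 0},
    {"translation": [0,0,0],"turn": 0}
  ]
}}

```text
clock: 6.55
tool_pos: [0.5287, -0.1257, 0.1399]
eef_rot: [-180.0, -0.0, 89.0]
contact_force: [-0.0, 0.7, -2.4]
width: 0.0196
grasp_force: 40.0
```

```bash
python3 - <<'E'
from h import *
for i in range(3):
    s=r.get_state(); print(s["clock"],s["tool_pos"],s["eef_rot"],s["contact_force"],s["grasp_force"]); cv2.imwrite(f"pics/n{i}.png",r.camera(["scene","side","wrist"][i])[:,:,::-1])
E
```

```text
6.55 [ 0.5287 -0.1257  0.1399] [-179.9856   -0.0001   89.0215] [-0.0292  0.6605 -2.4333] 39.989991807960905
6.6 [ 0.5288 -0.1258  0.14  ] [-179.998     0.004    89.0331] [ 0.1646  0.638  -2.6214] 39.989914415054955
6.65 [ 0.5288 -0.1258  0.14  ] [179.9994   0.0058  89.0435] [-0.0084 -0.1695 -3.6904] 39.98992292967159
```

Request:
{"method": "move_arm", "body": {
  "moves": [
    {"translation": [-0.0005,0.0012,0.024],"turn": 0},
    {"translation": [0,0,0.024],"turn": 0},
    {"translation": [0,0,0],"turn": 0},
    {"translation": [0,0,0.002],"turn": 0},
    {"translation": [0,0,0.002],"turn": 0},
    {"translation": [0,0,0.002],"turn": 0},
    {"translation": [0,0,0],"turn": 0}
  ]
}}

```text
clock: 7.58
tool_pos: [0.5305, -0.1268, 0.0872]
eef_rot: [179.9, 0.0, 89.1]
contact_force: [-0.9, 0.1, 2.2]
width: 0.0201
grasp_force: 40.0
```

Request:
{"method": "move_arm", "body": {
  "moves": [
    {"translation": [0,0,0.002],"turn": 0},
    {"translation": [0.0015,0,0],"turn": 0},
    {"translation": [0,0.0015,0],"turn": 0},
    {"translation": [-0.0015,0,0],"turn": 0},
    {"translation": [-0.0015,0,0],"turn": 0},
    {"translation": [0,-0.0015,0],"turn": 0},
    {"translation": [0,-0.0015,0],"turn": 0},
    {"translation": [0.0015,0,0],"turn": 0},
    {"translation": [0.0015,0,0],"turn": 0},
    {"translation": [-0.0015,0.0015,0],"turn": 0}
  ]
}}

```text
clock: 8.82
tool_pos: [0.5311, -0.1268, 0.087]
eef_rot: [179.8, 0.1, 89.1]
contact_force: [-3.4, 2.0, 8.9]
width: 0.0197
grasp_force: 40.0
```

```bash
python3 - <<'E'
from h import *
s=r.get_state(); print(s["tool_pos"],s["eef_rot"],s["contact_force"],s["ft_torque"])
a=cv2.resize(r.camera("scene")[100:210,110:260],None,fx=4,fy=4); b=cv2.resize(r.camera("side")[260:420,290:430],None,fx=3.4,fy=3.4)
snap("w4")
cv2.imwrite("pics/fit1.png",cv2.copyMakeBorder(a,0,0,0,0,0)[:,:,::-1]); cv2.imwrite("pics/fit1s.png",b[:,:,::-1])
E
```

```text
[ 0.5311 -0.1268  0.087 ] [179.7931   0.0674  89.065 ] [-3.4348  2.009   8.9205] [ 0.4908  0.7712 -0.0387]
[ 0.5311 -0.1268  0.087 ] [179.8095   0.0472  89.0591]
```

Request:
{"method": "move_arm", "body": {
  "moves": [
    {"translation": [0,0,-0.028],"turn": 0},
    {"translation": [0,0,-0.028],"turn": 0},
    {"translation": [0.0554,-0.0087,0],"turn": 0},
    {"translation": [0.0554,-0.0087,0],"turn": 0},
    {"translation": [0.0554,-0.0087,0],"turn": 0},
    {"translation": [0.0554,-0.0087,0],"turn": 0},
    {"translation": [0.0554,-0.0087,0],"turn": 0},
    {"translation": [0,0,0.035],"turn": 0},
    {"translation": [0,0,0.035],"turn": 0},
    {"translation": [0,0,0.014],"turn": 0},
    {"translation": [0,0,0],"turn": 0},
    {"translation": [0,0,0],"turn": 0}
  ]
}}

```text
clock: 10.48
tool_pos: [0.4924, 0.1511, 0.0576]
eef_rot: [179.8, -0.0, 89.0]
contact_force: [0.3, 0.6, -1.5]
width: 0.0196
grasp_force: 40.0
```

Request:
{"method": "move_arm", "body": {
  "moves": [
    {"translation": [0,0,0.003],"turn": 0},
    {"translation": [0,0,0.002],"turn": 0},
    {"translation": [0,0,0.001],"turn": 0},
    {"translation": [0,0,0.0005],"turn": 0},
    {"translation": [0,0,0],"turn": 0},
    {"translation": [0,0,0],"turn": 0}
  ]
}}

```text
clock: 11.22
tool_pos: [0.4915, 0.1511, 0.0512]
eef_rot: [179.9, 0.0, 89.1]
contact_force: [-2.6, 0.1, 6.6]
width: 0.0198
grasp_force: 40.0
```

Request:
{"method": "move_arm", "body": {
  "moves": [
    {"translation": [0,0,0],"turn": 0},
    {"translation": [0,0,0],"turn": 0},
    {"translation": [0,0,0],"turn": 0}
  ],
  "hand": 0.05
}}

```text
clock: 11.6
tool_pos: [0.491, 0.1511, 0.0493]
eef_rot: [-180.0, 0.0, 89.1]
contact_force: [0.8, 0.3, -0.6]
width: 0.0462
grasp_force: 0.0
```

Request:
{"method": "move_arm", "body": {
  "moves": [
    {"translation": [0,0,-0.034],"turn": 0},
    {"translation": [0,0,-0.034],"turn": 0},
    {"translation": [0.0364,-0.0071,0],"turn": 0},
    {"translation": [0.0364,-0.0071,0],"turn": 0},
    {"translation": [0,0,0],"turn": 9.25},
    {"translation": [0,0,0],"turn": 9.25},
    {"translation": [0,0,0],"turn": 0},
    {"translation": [0,0,0],"turn": 0},
    {"translation": [0,0,0],"turn": 0}
  ]
}}

```text
clock: 12.72
tool_pos: [0.4781, 0.224, 0.1174]
eef_rot: [-180.0, 0.0, 70.6]
contact_force: [-0.3, -1.3, -0.3]
width: 0.0499
grasp_force: 0.0
```

Request:
{"method": "move_arm", "body": {
  "moves": [
    {"translation": [0,0.0007,0.033],"turn": 0},
    {"translation": [0,0,0.033],"turn": 0},
    {"translation": [0,0,0],"turn": 0},
    {"translation": [0,0,0],"turn": 0}
  ]
}}

```text
clock: 13.22
tool_pos: [0.4795, 0.2241, 0.0527]
eef_rot: [179.9, -0.1, 70.6]
contact_force: [-0.1, 0.2, 0.4]
width: 0.0499
grasp_force: 0.0
```

Request:
{"method": "move_arm", "body": {
  "moves": [
    {"translation": [0,0,0],"turn": 0},
    {"translation": [0,0,0],"turn": 0},
    {"translation": [0,0,0],"turn": 0},
    {"translation": [0,0,0],"turn": 0}
  ],
  "hand": 0.01
}}

```text
clock: 13.72
tool_pos: [0.479, 0.224, 0.052]
eef_rot: [180.0, -0.0, 70.6]
contact_force: [-0.2, 0.9, 1.7]
width: 0.0195
grasp_force: 40.0
```

Request:
{"method": "move_arm", "body": {
  "moves": [
    {"translation": [0,0,-0.05],"turn": 0},
    {"translation": [0,0,-0.05],"turn": 0},
    {"translation": [-0.0523,0.0274,0],"turn": 0},
    {"translation": [-0.0523,0.0274,0],"turn": 0},
    {"translation": [-0.0523,0.0274,0],"turn": 0},
    {"translation": [-0.0523,0.0274,0],"turn": 0},
    {"translation": [-0.0523,0.0274,0],"turn": 0},
    {"translation": [-0.0523,0.0274,0],"turn": 0},
    {"translation": [0,0,0],"turn": -9.25},
    {"translation": [0,0,0],"turn": -9.25},
    {"translation": [0,0,0],"turn": 0},
    {"translation": [0,0,0],"turn": 0}
  ]
}}

```text
clock: 15.22
tool_pos: [0.529, -0.1264, 0.151]
eef_rot: [-179.9, -0.0, 88.9]
contact_force: [-0.7, -0.1, -2.3]
width: 0.0196
grasp_force: 40.0
```

Request:
{"method": "move_arm", "body": {
  "moves": [
    {"translation": [0,0,0.027],"turn": 0},
    {"translation": [0,0,0.027],"turn": 0},
    {"translation": [0,0,0],"turn": 0},
    {"translation": [0,0,0],"turn": 0}
  ]
}}

```text
clock: 15.72
tool_pos: [0.5299, -0.1267, 0.0986]
eef_rot: [179.9, 0.0, 89.0]
contact_force: [0.2, -0.5, -1.6]
width: 0.0202
grasp_force: 40.0
```

Request:
{"method": "move_arm", "body": {
  "moves": [
    {"translation": [0,0,0.005],"turn": 0},
    {"translation": [0,0,0.003],"turn": 0},
    {"translation": [0,0,0.002],"turn": 0},
    {"translation": [0,0,0.002],"turn": 0},
    {"translation": [0,0,0.002],"turn": 0},
    {"translation": [0,0,0],"turn": 0},
    {"translation": [0,0,0],"turn": 0}
  ]
}}

```text
clock: 16.6
tool_pos: [0.5302, -0.1266, 0.0861]
eef_rot: [179.8, 0.0, 89.1]
contact_force: [-1.3, 1.1, 8.6]
width: 0.02
grasp_force: 40.0
```

Request:
{"method": "move_arm", "body": {
  "moves": [
    {"translation": [0.001,0,0],"turn": 0},
    {"translation": [0,0.001,0],"turn": 0},
    {"translation": [-0.001,0,0],"turn": 0},
    {"translation": [-0.001,0,0],"turn": 0},
    {"translation": [0,-0.001,0],"turn": 0},
    {"translation": [0,-0.001,0],"turn": 0},
    {"translation": [0.001,0,0],"turn": 0},
    {"translation": [0.001,0,0],"turn": 0},
    {"translation": [-0.001,0.001,0],"turn": 0}
  ]
}}

```text
clock: 17.73
tool_pos: [0.5302, -0.1266, 0.0861]
eef_rot: [179.8, 0.0, 89.1]
contact_force: [-2.9, 2.7, 8.2]
width: 0.0199
grasp_force: 40.0
```

Request:
{"method": "move_arm", "body": {
  "moves": [
    {"translation": [0,0,0],"turn": 5},
    {"translation": [0,0,0],"turn": -5},
    {"translation": [0,0,0],"turn": -5},
    {"translation": [0,0,0],"turn": 5},
    {"translation": [0,0,0],"turn": 0}
  ]
}}

```text
clock: 18.35
tool_pos: [0.5302, -0.1263, 0.0859]
eef_rot: [179.8, -0.0, 89.0]
contact_force: [-2.0, 2.1, 7.1]
width: 0.0195
grasp_force: 40.0
```

```bash
python3 - <<'E'
from h import *
s=r.get_state(); print(s["tool_pos"],s["eef_rot"],s["contact_force"],s["ft_torque"])
a=cv2.resize(r.camera("scene")[70:210,120:260],None,fx=4,fy=4); b=cv2.resize(r.camera("side")[280:420,330:390],None,fx=4,fy=4)
cv2.imwrite("pics/fit2.png",np.hstack([a,b])[:,:,::-1])
E
```

```text
[ 0.5302 -0.1263  0.0859] [179.8324  -0.0154  89.0443] [-1.988   2.0867  7.0747] [0.5242 0.3477 0.0294]
```

View pics/fit2.png

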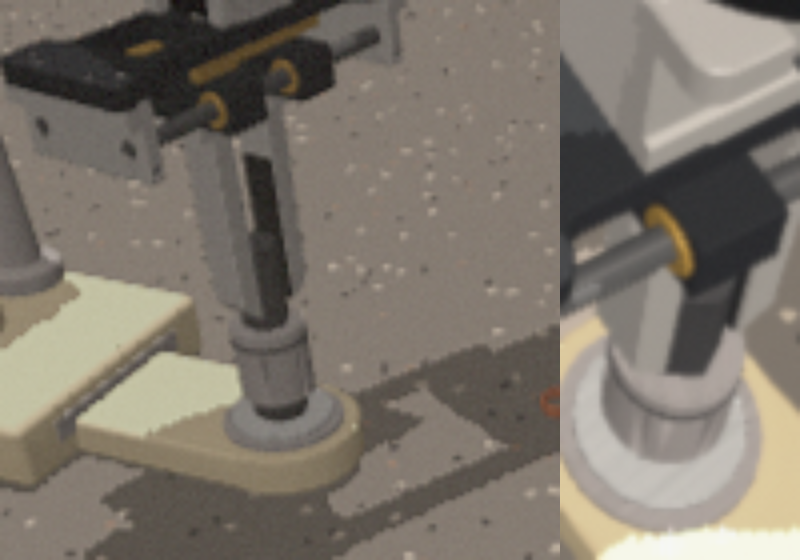

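Picture: the socket rides on top of the nut (dark nut edge visible under the rim at (280,410)), centred but not dropping. It doesn't fit, so I'm returning it.

Request:
{"method": "move_arm", "body": {
  "moves": [
    {"translation": [0,0,-0.033],"turn": 0},
    {"translation": [0,0,-0.033],"turn": 0},
    {"translation": [0.0583,-0.0095,0],"turn": 0},
    {"translation": [0.0583,-0.0095,0],"turn": 0},
    {"translation": [0.0583,-0.0095,0],"turn": 0},
    {"translation": [0.0583,-0.0095,0],"turn": 0},
    {"translation": [0.0583,-0.0095,0],"turn": 0},
    {"translation": [0.0583,-0.0095,0],"turn": 0},
    {"translation": [0,0,0],"turn": 0},
    {"translation": [0,0,0.045],"turn": 0},
    {"translation": [0,0,0.045],"turn": 0},
    {"translation": [0,0,0],"turn": 0}
  ]
}}

```text
clock: 19.95
tool_pos: [0.4755, 0.2221, 0.056]
eef_rot: [-179.6, 0.2, 89.0]
contact_force: [-0.4, -0.0, -1.8]
width: 0.0196
grasp_force: 40.0
```

Request:
{"method": "move_arm", "body": {
  "moves": [
    {"translation": [0,0,0.002],"turn": 0},
    {"translation": [0,0,0.001],"turn": 0},
    {"translation": [0,0,0],"turn": 0},
    {"translation": [0,0,0],"turn": 0}
  ]
}}

```text
clock: 20.45
tool_pos: [0.4785, 0.2241, 0.0573]
eef_rot: [179.9, -0.0, 89.1]
contact_force: [0.8, 0.8, -3.0]
width: 0.0198
grasp_force: 40.0
```

Request:
{"method": "move_arm", "body": {
  "moves": [
    {"translation": [0,0,0.003],"turn": 0},
    {"translation": [0,0,0.002],"turn": 0},
    {"translation": [0,0,0.001],"turn": 0},
    {"translation": [0,0,0.001],"turn": 0},
    {"translation": [0,0,0],"turn": 0},
    {"translation": [0,0,0],"turn": 0}
  ]
}}

```text
clock: 21.2
tool_pos: [0.4781, 0.224, 0.0518]
eef_rot: [180.0, -0.0, 89.1]
contact_force: [-4.6, -1.6, 8.4]
width: 0.02
grasp_force: 40.0
```

Request:
{"method": "move_arm", "body": {
  "moves": [
    {"translation": [0,0,0],"turn": 0},
    {"translation": [0,0,0],"turn": 0},
    {"translation": [0,0,0],"turn": 0}
  ],
  "hand": 0.05
}}

```text
clock: 21.58
tool_pos: [0.478, 0.2239, 0.0492]
eef_rot: [-180.0, 0.0, 89.1]
contact_force: [0.0, 0.3, 0.0]
width: 0.0462
grasp_force: 0.0
```

Request:
{"method": "move_arm", "body": {
  "moves": [
    {"translation": [0,0,-0.034],"turn": 0},
    {"translation": [0,0,-0.034],"turn": 0},
    {"translation": [0.041,-0.0062,0],"turn": 0},
    {"translation": [0.041,-0.0062,0],"turn": 0},
    {"translation": [0,0,0],"turn": -9},
    {"translation": [0,0,0],"turn": -9},
    {"translation": [0,0,0],"turn": -9},
    {"translation": [0,0,0],"turn": 0},
    {"translation": [0,0,0],"turn": 0},
    {"translation": [0,0,0],"turn": 0}
  ]
}}

```text
clock: 22.82
tool_pos: [0.467, 0.3061, 0.1174]
eef_rot: [-180.0, 0.0, 116.0]
contact_force: [-0.2, 0.2, 0.3]
width: 0.0501
grasp_force: 0.0
```

Request:
{"method": "move_arm", "body": {
  "moves": [
    {"translation": [0,0,0.033],"turn": 0},
    {"translation": [0,0,0.033],"turn": 0},
    {"translation": [0,0,0],"turn": 0},
    {"translation": [0,0,0],"turn": 0}
  ]
}}

```text
clock: 23.32
tool_pos: [0.4677, 0.3065, 0.0527]
eef_rot: [179.9, 0.0, 116.0]
contact_force: [0.2, 0.7, 0.8]
width: 0.0501
grasp_force: 0.0
```

Request:
{"method": "move_arm", "body": {
  "moves": [
    {"translation": [0,0,0],"turn": 0},
    {"translation": [0,0,0],"turn": 0},
    {"translation": [0,0,0],"turn": 0},
    {"translation": [0,0,0],"turn": 0}
  ],
  "hand": 0.01
}}

```text
clock: 23.82
tool_pos: [0.4672, 0.3063, 0.052]
eef_rot: [180.0, 0.0, 116.1]
contact_force: [0.6, 0.5, 1.8]
width: 0.0196
grasp_force: 40.0
```

Request:
{"method": "move_arm", "body": {
  "moves": [
    {"translation": [0,0,-0.05],"turn": 0},
    {"translation": [0,0,-0.05],"turn": 0},
    {"translation": [-0.0521,-0.01665,0],"turn": 0},
    {"translation": [-0.0521,-0.01665,0],"turn": 0},
    {"translation": [-0.0521,-0.01665,0],"turn": 0},
    {"translation": [-0.0521,-0.01665,0],"turn": 0},
    {"translation": [-0.0521,-0.01665,0],"turn": 0},
    {"translation": [-0.0521,-0.01665,0],"turn": 0},
    {"translation": [-0.0521,-0.01665,0],"turn": 0},
    {"translation": [-0.0521,-0.01665,0],"turn": 0}
  ]
}}

```text
clock: 25.08
tool_pos: [0.53, -0.1284, 0.1508]
eef_rot: [-180.0, -0.1, 116.1]
contact_force: [0.7, 0.5, -1.4]
width: 0.0198
grasp_force: 40.0
```

Request:
{"method": "move_arm", "body": {
  "moves": [
    {"translation": [0,0,0],"turn": 9},
    {"translation": [0,0,0],"turn": 9},
    {"translation": [0,0,0],"turn": 9},
    {"translation": [0,0,0.027],"turn": 0},
    {"translation": [0,0,0.027],"turn": 0},
    {"translation": [0,0,0],"turn": 0},
    {"translation": [0,0,0],"turn": 0}
  ]
}}

```text
clock: 25.95
tool_pos: [0.5307, -0.1269, 0.0982]
eef_rot: [180.0, 0.0, 89.1]
contact_force: [-0.6, -0.2, -1.3]
width: 0.0197
grasp_force: 40.0
```

Request:
{"method": "move_arm", "body": {
  "moves": [
    {"translation": [0,0,0.005],"turn": 0},
    {"translation": [0,0,0.003],"turn": 0},
    {"translation": [0,0,0.002],"turn": 0},
    {"translation": [0,0,0.002],"turn": 0},
    {"translation": [0,0,0.002],"turn": 0},
    {"translation": [0,0,0],"turn": 0},
    {"translation": [0,0,0],"turn": 0}
  ]
}}

```text
clock: 26.82
tool_pos: [0.5305, -0.1268, 0.0836]
eef_rot: [180.0, 0.0, 89.1]
contact_force: [0.1, -0.8, -2.0]
width: 0.0195
grasp_force: 40.0
```

Request:
{"method": "move_arm", "body": {
  "moves": [
    {"translation": [0,0,0.004],"turn": 0},
    {"translation": [0,0,0.003],"turn": 0},
    {"translation": [0,0,0.002],"turn": 0},
    {"translation": [0,0,0.001],"turn": 0},
    {"translation": [0,0,0.001],"turn": 0},
    {"translation": [0,0,0.001],"turn": 0},
    {"translation": [0,0,0],"turn": 0}
  ]
}}

```text
clock: 27.7
tool_pos: [0.5303, -0.1268, 0.0739]
eef_rot: [180.0, 0.0, 89.1]
contact_force: [-4.4, 2.0, 9.6]
width: 0.0198
grasp_force: 40.0
```

Request:
{"method": "move_arm", "body": {
  "moves": [
    {"translation": [0,0,0],"turn": 7},
    {"translation": [0,0,0],"turn": 7},
    {"translation": [0,0,0],"turn": 7},
    {"translation": [0,0,0],"turn": 7},
    {"translation": [0,0,0],"turn": 7},
    {"translation": [0,0,0],"turn": 7},
    {"translation": [0,0,0],"turn": 0}
  ]
}}

```text
clock: 28.58
tool_pos: [0.5303, -0.127, 0.0739]
eef_rot: [179.9, 0.0, 47.0]
contact_force: [-5.2, 1.2, 8.4]
width: 0.0201
grasp_force: 40.0
```

```bash
python3 - <<'E'
from h import *
s=r.get_state(); print(s["tool_pos"],s["eef_rot"],s["contact_force"],s["ft_torque"],s["joints"])
E
```

```text
[ 0.5303 -0.127   0.0739] [179.943    0.022   47.0196] [-5.2108  1.1854  8.4143] [ 0.1812  1.0881 -0.0396] [-19.401    7.9892  90.4154  -0.0435  81.552   23.5858]
```

Request:
{"method": "move_arm", "body": {
  "moves": [
    {"translation": [0,0,0],"turn": 4},
    {"translation": [0,0,0],"turn": 4},
    {"translation": [0,0,0],"turn": 2},
    {"translation": [0,0,0],"turn": 0}
  ]
}}

```text
clock: 29.08
tool_pos: [0.5303, -0.127, 0.0739]
eef_rot: [179.9, 0.0, 37.1]
contact_force: [-5.8, 1.1, 9.1]
width: 0.0197
grasp_force: 40.0
```

```bash
python3 - <<'E'
from h import *
s=r.get_state(); print(s["tool_pos"],s["eef_rot"],s["contact_force"],s["ft_torque"],s["width"])
E
```

```text
[ 0.5303 -0.127   0.0739] [179.941    0.0183  37.0649] [-5.816   1.0887  9.1412] [0.1764 1.1013 0.049 ] 0.019690440903596083
```

Request:
{"method": "move_arm", "body": {
  "moves": [
    {"translation": [0,0,0],"turn": 2},
    {"translation": [0,0,0],"turn": 2},
    {"translation": [0,0,0],"turn": 0}
  ]
}}

```text
clock: 29.45
tool_pos: [0.5302, -0.127, 0.0739]
eef_rot: [179.9, 0.0, 33.1]
contact_force: [-5.5, 1.1, 10.2]
width: 0.0197
grasp_force: 40.0
```

```bash
python3 - <<'E'
from h import *
s=r.get_state(); print(s["tool_pos"],s["eef_rot"],s["contact_force"],s["ft_torque"],s["width"])
E
```

```text
[ 0.5302 -0.127   0.0739] [179.9408   0.0208  33.0952] [-5.4521  1.1147 10.1976] [0.2294 1.1962 0.2159] 0.019653078110442302
```

Request:
{"method": "move_arm", "body": {
  "moves": [
    {"translation": [0,0,0],"turn": 1.5},
    {"translation": [0,0,0],"turn": 1.5},
    {"translation": [0,0,0],"turn": 0},
    {"translation": [0,0,0],"turn": 0}
  ]
}}

```text
clock: 29.95
tool_pos: [0.5302, -0.127, 0.0739]
eef_rot: [179.9, 0.0, 30.1]
contact_force: [-5.3, 1.2, 10.1]
width: 0.0198
grasp_force: 40.0
```

```bash
python3 - <<'E'
from h import *
s=r.get_state(); print(s["tool_pos"],s["eef_rot"],s["contact_force"],s["ft_torque"],s["width"])
E
```

```text
[ 0.5302 -0.127   0.0739] [179.9384   0.015   30.1158] [-5.2696  1.2219 10.1404] [0.2429 1.0701 0.2407] 0.01984411984374554
```

Request:
{"method": "move_arm", "body": {
  "moves": [
    {"translation": [0,0,0],"turn": 1.5},
    {"translation": [0,0,0],"turn": 1.5},
    {"translation": [0,0,0],"turn": 0},
    {"translation": [0,0,0],"turn": 0}
  ],
  "newtons": 55
}}

```text
clock: 30.45
tool_pos: [0.5302, -0.127, 0.074]
eef_rot: [179.9, 0.0, 27.2]
contact_force: [-5.9, 0.6, 9.4]
width: 0.0196
grasp_force: 55.0
```

```bash
python3 - <<'E'
from h import *
s=r.get_state(); print(s["tool_pos"],s["eef_rot"],s["contact_force"],s["ft_torque"],s["width"])
E
```

```text
[ 0.5302 -0.127   0.074 ] [179.9293   0.021   27.1775] [-5.9433  0.6428  9.3702] [0.1834 1.1338 0.6239] 0.019612213076979294
```

Request:
{"method": "move_arm", "body": {
  "moves": [
    {"translation": [0,0,0],"turn": 1.5},
    {"translation": [0,0,0],"turn": 1.5},
    {"translation": [0,0,0],"turn": 0},
    {"translation": [0,0,0],"turn": 0}
  ]
}}

```text
clock: 30.95
tool_pos: [0.5302, -0.127, 0.074]
eef_rot: [179.9, 0.0, 24.1]
contact_force: [-4.8, 1.1, 10.6]
width: 0.0197
grasp_force: 55.0
```

```bash
python3 - <<'E'
from h import *
s=r.get_state(); print(s["tool_pos"],s["eef_rot"],s["contact_force"],s["ft_torque"],s["width"],s["grasp_force"])
a=cv2.resize(r.camera("scene")[70:210,120:260],None,fx=4,fy=4); b=cv2.resize(r.camera("side")[150:290,150:210],None,fx=4,fy=4)
sd=r.camera("side"); b=cv2.resize(sd[140:300,155:255],(350,560))
cv2.imwrite("pics/end.png",np.hstack([a[:,:450],b])[:,:,::-1])
E
```

```text
[ 0.5302 -0.127   0.074 ] [179.9369   0.0159  24.1435] [-4.8081  1.062  10.5632] [0.228  1.188  0.4139] 0.019696986782384306 55.001244659652
```

View pics/end.png

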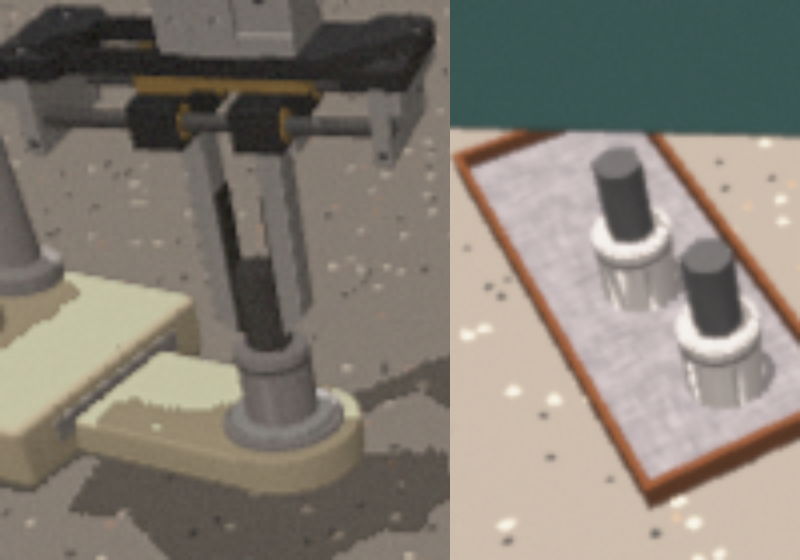

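Socket is seated on the washer and the other two stand upright in the tray. I'll check that the torque holds, i.e. that the nut is really against its stop.

```bash
python3 - <<'E'
from h import *
for i in range(8):
    s=r.get_state(); print(s["eef_rot"],s["ft_torque"],s["joint_efforts"][5],s["width"]); r.camera("side")
E
```

```text
[179.9377   0.0179  24.1477] [0.2034 1.106  0.4665] 0.45491477474570274 0.01971580828062485
[179.9395   0.0169  24.1438] [0.2161 1.1024 0.4096] 0.4549147468060255 0.01968825547422088
[179.9374   0.0147  24.144 ] [0.2857 1.1802 0.3896] 0.45496372506022453 0.019643058717729332
[179.9376   0.0179  24.143 ] [0.172  1.1338 0.4633] 0.4549591988325119 0.019947011944589983
[179.939    0.017   24.1449] [0.2284 1.1697 0.5131] 0.45495095662772655 0.019657276951310764
[179.9383   0.0168  24.142 ] [0.1999 1.1169 0.4256] 0.454971045255661 0.019971987679991754
[179.9365   0.0181  24.1463] [0.197  1.1649 0.4029] 0.45498210936784744 0.019602029683015987
[179.9376   0.0158  24.1442] [0.2395 1.1113 0.4569] 0.45495232567191124 0.019922831748812056
```

Request:
{"method": "move_arm", "body": {
  "moves": [
    {"translation": [0,0,0],"turn": 2},
    {"translation": [0,0,0],"turn": 2},
    {"translation": [0,0,0],"turn": 0},
    {"translation": [0,0,0],"turn": 0}
  ],
  "newtons": 60
}}

```text
clock: 32.0
tool_pos: [0.5303, -0.127, 0.0739]
eef_rot: [179.9, -0.0, 20.1]
contact_force: [-5.2, 1.3, 9.3]
width: 0.0198
grasp_force: 60.0
```

```bash
python3 - <<'E'
from h import *
for i in range(8):
    s=r.get_state(); print(s["eef_rot"],s["ft_torque"],s["joint_efforts"][5],s["width"]); r.camera("side")
E
```

```text
[179.9454  -0.0049  20.0681] [0.2307 1.0885 0.03  ] 0.0334182393271476 0.019758746547073863
[179.9444  -0.0049  20.0669] [ 0.2475  1.1249 -0.0249] 0.033185065258294344 0.01974245786905096
[179.9448  -0.0039  20.0638] [0.2465 1.1533 0.0637] 0.033182417973876 0.019841198327994407
[179.9466  -0.0027  20.0666] [0.2463 1.1122 0.0087] 0.03323107841424644 0.019252175399710744
[179.9471  -0.0046  20.0661] [0.2434 1.0821 0.0373] 0.03323811572045088 0.019458809113948584
[179.9457  -0.0058  20.0662] [0.2471 1.0792 0.0693] 0.03323559067212045 0.0195194216748118
[179.9478  -0.0021  20.0685] [ 0.2274  1.1354 -0.0021] 0.033252371940761805 0.01944472008234513
[179.9465  -0.0018  20.0674] [0.2314 1.1439 0.0747] 0.03326004138216376 0.019805194337776222
```

Request:
{"method": "move_arm", "body": {
  "moves": [
    {"translation": [0,0,0],"turn": 2},
    {"translation": [0,0,0],"turn": 0}
  ]
}}

```text
clock: 32.65
tool_pos: [0.5303, -0.127, 0.0739]
eef_rot: [179.9, -0.0, 18.1]
contact_force: [-5.2, 0.9, 9.3]
width: 0.0198
grasp_force: 60.0
```

```bash
cat > q.py <<'E'
from h import *
s=r.get_state(); print(s["clock"],s["tool_pos"],s["eef_rot"],s["contact_force"],s["ft_torque"],s["joint_efforts"][5],s["width"],s["grasp_force"])
E
python3 q.py
```

```text
32.65 [ 0.5303 -0.127   0.0739] [179.9399  -0.0014  18.1059] [-5.2423  0.9344  9.2687] [0.2338 1.1056 0.2838] 0.35013657063245773 0.019794122213120026 60.0013136502821
```

Request:
{"method": "move_arm", "body": {
  "moves": [
    {"translation": [0,0,0],"turn": 2},
    {"translation": [0,0,0],"turn": 0}
  ]
}}

```text
clock: 32.9
tool_pos: [0.5303, -0.127, 0.074]
eef_rot: [179.9, -0.0, 16.0]
contact_force: [-5.0, 0.1, 9.4]
width: 0.0194
grasp_force: 60.0
```

```bash
python3 q.py
```

```text
32.9 [ 0.5303 -0.127   0.074 ] [179.9453  -0.0095  16.0419] [-4.9741  0.1177  9.3704] [ 0.2316  1.1278 -0.1103] -0.028670589672401547 0.01938160458435917 60.00120961864013
```

Request:
{"method": "move_arm", "body": {
  "moves": [
    {"translation": [0,0,0],"turn": 2},
    {"translation": [0,0,0],"turn": 0}
  ]
}}

```text
clock: 33.15
tool_pos: [0.5302, -0.127, 0.0739]
eef_rot: [179.9, -0.0, 14.1]
contact_force: [-4.6, 2.4, 9.3]
width: 0.0196
grasp_force: 60.0
```

```bash
python3 q.py
```

```text
33.15 [ 0.5302 -0.127   0.0739] [179.9421  -0.0042  14.0571] [-4.6029  2.3915  9.3413] [0.2222 1.1966 0.0042] 0.06239198846742511 0.019613501661273618 60.001079882495105
```

```bash
python3 - <<'E'
from h import *
a=cv2.resize(r.camera("scene")[110:190,160:220],(450,600),interpolation=cv2.INTER_CUBIC)
b=cv2.resize(r.camera("side")[320:400,335:382],(350,600),interpolation=cv2.INTER_CUBIC)
cv2.imwrite("pics/end2.png",np.hstack([a,b])[:,:,::-1])
E
```

```text
(no output)
```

View pics/end2.png

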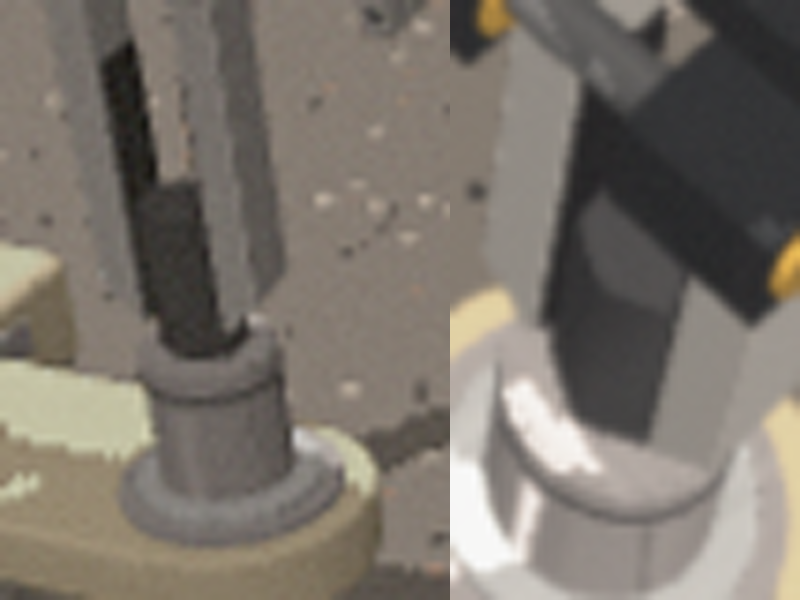

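The shank is gripped and the barrel stands flat on the washer. I'll add a last small clockwise preload and hand in.

Request:
{"method": "move_arm", "body": {
  "moves": [
    {"translation": [0,0,0],"turn": 2},
    {"translation": [0,0,0],"turn": 0},
    {"translation": [0,0,0],"turn": 0},
    {"translation": [0,0,0],"turn": 0}
  ]
}}

```text
clock: 33.75
tool_pos: [0.5303, -0.127, 0.0739]
eef_rot: [179.9, -0.0, 12.1]
contact_force: [-5.0, 0.9, 9.2]
width: 0.0195
grasp_force: 60.0
```

```bash
python3 q.py
```

```text
33.75 [ 0.5303 -0.127   0.0739] [179.9391  -0.0161  12.0636] [-4.9988  0.9356  9.1927] [0.2546 1.0775 0.0251] 0.014785558450967073 0.019511063276928017 60.00082570477389
```

Torque is low now, so I'll probe further clockwise to be sure the nut is on its stop.

Request:
{"method": "move_arm", "body": {
  "moves": [
    {"translation": [0,0,0],"turn": 2},
    {"translation": [0,0,0],"turn": 2},
    {"translation": [0,0,0],"turn": 0}
  ]
}}

```text
clock: 34.12
tool_pos: [0.5305, -0.1272, 0.0739]
eef_rot: [179.9, -0.0, 8.1]
contact_force: [-4.0, 0.0, 7.3]
width: 0.0196
grasp_force: 60.0
```

```bash
python3 q.py
```

```text
34.125 [ 0.5305 -0.1272  0.0739] [179.9143  -0.0479   8.0516] [-4.0491  0.045   7.257 ] [ 0.1735  0.9043 -0.0025] 0.05934912012889981 0.019623422758153 60.00051498762332
```

Request:
{"method": "move_arm", "body": {
  "moves": [
    {"translation": [0,0,0],"turn": 2},
    {"translation": [0,0,0],"turn": 2},
    {"translation": [0,0,0],"turn": 0}
  ]
}}

```text
clock: 34.5
tool_pos: [0.5308, -0.1273, 0.074]
eef_rot: [179.9, -0.1, 4.0]
contact_force: [-3.8, 0.7, 7.7]
width: 0.0193
grasp_force: 60.0
```

```bash
python3 q.py
```

```text
34.5 [ 0.5308 -0.1273  0.074 ] [179.9001  -0.0883   4.0496] [-3.7722  0.6596  7.7322] [ 0.0493  0.8764 -0.0281] 0.0583053776063025 0.019348713654160268 60.00015772995539
```

Request:
{"method": "move_arm", "body": {
  "moves": [
    {"translation": [0,0,0],"turn": 2},
    {"translation": [0,0,0],"turn": 2},
    {"translation": [0,0,0],"turn": 0}
  ]
}}

```text
clock: 34.88
tool_pos: [0.5309, -0.1274, 0.0739]
eef_rot: [179.9, -0.1, 0.1]
contact_force: [-3.2, -0.7, 7.6]
width: 0.0195
grasp_force: 60.0
```

```bash
python3 q.py
```

```text
34.875 [ 0.5309 -0.1274  0.0739] [179.8989  -0.1041   0.0587] [-3.2064 -0.6693  7.596 ] [0.0493 0.8232 0.0906] 0.10483793914318085 0.019536691790825584 60.00004553818144
```

Low resistance suggests the fingers slipped round the shank. I'll release, look at the shank's angle by code, and regrip.

Request:
{"method": "move_arm", "body": {
  "moves": [
    {"translation": [0,0,-0.001],"turn": 0},
    {"translation": [0,0,0],"turn": 0},
    {"translation": [0,0,0],"turn": 0},
    {"translation": [0,0,0],"turn": 0},
    {"translation": [0,0,-0.04],"turn": 0},
    {"translation": [0,0,-0.045],"turn": 0},
    {"translation": [-0.04,0,0],"turn": 0},
    {"translation": [-0.04,0,0],"turn": 0},
    {"translation": [0,0,0],"turn": 0},
    {"translation": [0,0,0],"turn": 0},
    {"translation": [0,0,0],"turn": 0}
  ],
  "hand": 0.05
}}

```text
clock: 36.25
tool_pos: [0.4513, -0.1269, 0.1575]
eef_rot: [180.0, -0.0, 0.1]
contact_force: [0.0, -0.4, -0.1]
width: 0.0499
grasp_force: 0.0
```

```bash
python3 - <<'E'
from h import *
snap("w5"); p=wpix("w5",[.530,-.127,.106]); print(p)
im=cv2.imread("pics/w5.png",0); x,y=[int(round(v)) for v in p]
print(cv2.resize(im[y-30:y+31,x-30:x+31],(31,31),interpolation=cv2.INTER_AREA))
E
```

```text
[ 0.4513 -0.1269  0.1575] [179.9958  -0.0164   0.0773]
[279.294  114.4893]
[[101 101  96  92 133 216 234 238 237 237 237 233 223 226 227 231 230 225
  225 239 239 239 239 239 239 236 237 237 237 238 236]
 [100  99 106 161 190 189 204 242 243 242 237 230 227 234 234 233 232 233
  230 235 239 240 239 239 239 239 239 237 237 237 236]
 [101  99 169 193 192 190 192 189 174 182 235 231 233 236 234 234 233 233
  234 233 238 231 232 239 238 239 238 238 237 237 237]
 [ 99 159 193 192 192 194 178 159 155 155 152 170 226 226 237 239 233 227
  233 220 238 236 236 232 234 238 239 238 238 237 236]
 [156 191 191 190 189 174 156 154 152 156 167 172 184 183 198 206 200 199
  239 235 239 230 230 235 235 234 239 238 238 238 237]
 [191 190 190 190 168 154 155 154 159 176 181 176 171 160 155 201 241 237
  225 207 223 239 231 235 236 234 236 238 238 238 237]
 [191 190 191 168 151 153 154 169 178 174 164 157 156 158 161 161 161 171
  221 203 210 232 239 235 233 234 234 237 238 238 237]
 [188 190 176 152 152 148 170 180 170 157 156 157 159 158 138  94 103 152
  197 196 220 237 236 240 230 220 235 237 236 23
[... 2274 characters left out ...]
  151 155 159 166 177 179 172 155 153 156 165 190 189]
 [184 183 183 159 149 149 141 164 174 175 178 174 170 167 162 160 160 157
  167 173 176 174 178 167 150 151 151 163 185 186 189]
 [184 182 184 180 157 149 148 139 159 172 179 174 172 175 175 178 179 176
  175 176 178 176 167 150 155 152 159 182 188 187 187]
 [157 183 183 184 183 159 145 148 147 151 160 165 173 175 177 175 178 175
  174 168 159 150 145 153 155 158 183 186 189 186 185]
 [113 177 183 182 182 184 161 145 150 149 148 147 157 159 158 163 168 163
  151 147 144 147 148 149 167 184 186 186 187 185 185]
 [100 113 170 186 181 183 183 177 162 150 148 148 149 146 145 143 148 148
  149 149 143 148 158 176 187 185 186 186 185 185 185]]
```

The shank's flats are square with the pads at yaw 0 after an 89° turn. So the fingers skipped to the next pair of flats at about 69° and probably drove the nut partly back. I'll regrip and turn again, stopping at the first firm torque rise.

Request:
{"method": "move_arm", "body": {
  "moves": [
    {"translation": [0.04,0,0],"turn": 0},
    {"translation": [0.039,0,0],"turn": 0},
    {"translation": [0,0,0],"turn": 0},
    {"translation": [0,0,0.04],"turn": 0},
    {"translation": [0,0,0.043],"turn": 0},
    {"translation": [0,0,0],"turn": 0},
    {"translation": [0,0,0],"turn": 0}
  ]
}}

```text
clock: 37.17
tool_pos: [0.5301, -0.1271, 0.0761]
eef_rot: [180.0, -0.1, 0.1]
contact_force: [0.3, -0.1, -0.6]
width: 0.0497
grasp_force: 0.0
```

Request:
{"method": "move_arm", "body": {
  "moves": [
    {"translation": [0,0,0],"turn": 0},
    {"translation": [0,0,0],"turn": 0},
    {"translation": [0,0,0],"turn": 0},
    {"translation": [0,0,0.001],"turn": 0},
    {"translation": [0,0,0.001],"turn": 0},
    {"translation": [0,0,0],"turn": 0}
  ],
  "hand": 0.01,
  "newtons": 60
}}

```text
clock: 37.92
tool_pos: [0.53, -0.127, 0.075]
eef_rot: [180.0, -0.1, 0.1]
contact_force: [-3.8, 0.4, 8.7]
width: 0.0195
grasp_force: 60.0
```

```bash
python3 q.py
```

```text
37.925 [ 0.53  -0.127  0.075] [179.9547  -0.1099   0.0571] [-3.7914  0.3642  8.6666] [ 0.2489  0.6247 -0.0326] 0.01538724114652723 0.019451125680459307 60.00323608517647
```

Request:
{"method": "move_arm", "body": {
  "moves": [
    {"translation": [0,0,0],"turn": 4},
    {"translation": [0,0,0],"turn": 4},
    {"translation": [0,0,0],"turn": 0}
  ]
}}

```text
clock: 38.3
tool_pos: [0.5295, -0.1268, 0.0749]
eef_rot: [180.0, -0.0, -8.0]
contact_force: [-4.0, 1.5, 10.3]
width: 0.0197
grasp_force: 60.0
```

```bash
python3 q.py
```

```text
38.3 [ 0.5295 -0.1268  0.0749] [179.9753  -0.0497  -7.9558] [-4.0452  1.4939 10.3082] [ 0.2954  0.8489 -0.0049] 0.09623109363019466 0.019656943896373017 60.003333231434226
```

Request:
{"method": "move_arm", "body": {
  "moves": [
    {"translation": [0,0,0],"turn": 4},
    {"translation": [0,0,0],"turn": 4},
    {"translation": [0,0,0],"turn": 0}
  ]
}}

```text
clock: 38.67
tool_pos: [0.5294, -0.1266, 0.0749]
eef_rot: [180.0, -0.0, -15.9]
contact_force: [-4.7, 1.2, 10.4]
width: 0.0197
grasp_force: 60.0
```

```bash
python3 q.py
```

```text
38.675 [ 0.5294 -0.1266  0.0749] [179.9996  -0.033  -15.945 ] [-4.669   1.1558 10.3519] [ 0.4242  0.8763 -0.0033] 0.12361000757664442 0.019700287108024194 60.00338216079399
```

Request:
{"method": "move_arm", "body": {
  "moves": [
    {"translation": [0,0,0],"turn": 3},
    {"translation": [0,0,0],"turn": 0}
  ]
}}

```text
clock: 38.92
tool_pos: [0.5294, -0.1266, 0.075]
eef_rot: [-180.0, -0.0, -18.9]
contact_force: [-3.8, 1.3, 11.1]
width: 0.0196
grasp_force: 60.0
```

```bash
python3 q.py
```

```text
38.925 [ 0.5294 -0.1266  0.075 ] [-179.9937   -0.0357  -18.9404] [-3.7705  1.2646 11.1134] [0.4322 0.8195 0.0621] 0.13030643574893475 0.019631107282336614 60.00316806603223
```

Request:
{"method": "move_arm", "body": {
  "moves": [
    {"translation": [0,0,0],"turn": 3},
    {"translation": [0,0,0],"turn": 0}
  ]
}}

```text
clock: 39.17
tool_pos: [0.5294, -0.1266, 0.075]
eef_rot: [-180.0, -0.0, -21.9]
contact_force: [-3.6, 1.0, 9.9]
width: 0.0196
grasp_force: 60.0
```

```bash
python3 q.py
```

```text
39.175 [ 0.5294 -0.1266  0.075 ] [-179.9914   -0.0379  -21.9351] [-3.5524  0.9722  9.8724] [0.4647 0.8838 0.1205] 0.1298731891438365 0.01956093741625913 60.0031837890856
```

Request:
{"method": "move_arm", "body": {
  "moves": [
    {"translation": [0,0,0],"turn": 2},
    {"translation": [0,0,0],"turn": 0}
  ]
}}

```text
clock: 39.42
tool_pos: [0.5294, -0.1265, 0.0749]
eef_rot: [-180.0, -0.0, -23.9]
contact_force: [-3.1, 2.5, 9.1]
width: 0.0197
grasp_force: 60.0
```

```bash
python3 q.py
```

```text
39.425 [ 0.5294 -0.1265  0.0749] [-179.9851   -0.0317  -23.9269] [-3.1202  2.4694  9.0955] [0.4549 0.8848 0.0275] 0.1346327131614089 0.01965605678997461 60.002904364373535
```

Request:
{"method": "move_arm", "body": {
  "moves": [
    {"translation": [0,0,0],"turn": 2},
    {"translation": [0,0,0],"turn": 0}
  ]
}}

```text
clock: 39.67
tool_pos: [0.5294, -0.1265, 0.0749]
eef_rot: [-180.0, -0.0, -25.9]
contact_force: [-3.3, 2.1, 10.4]
width: 0.0195
grasp_force: 60.0
```

```bash
python3 q.py
```

```text
39.675 [ 0.5294 -0.1265  0.0749] [-179.9812   -0.0285  -25.9124] [-3.3305  2.1115 10.373 ] [0.4931 0.8293 0.1888] 0.20370783749967813 0.019540505180255015 60.00294834841043
```

Request:
{"method": "move_arm", "body": {
  "moves": [
    {"translation": [0,0,0],"turn": 1},
    {"translation": [0,0,0],"turn": 0}
  ]
}}

```text
clock: 39.92
tool_pos: [0.5294, -0.1265, 0.075]
eef_rot: [-180.0, -0.0, -26.9]
contact_force: [-4.0, 2.5, 9.5]
width: 0.0193
grasp_force: 60.0
```

```bash
python3 q.py
```

```text
39.925 [ 0.5294 -0.1265  0.075 ] [-179.9816   -0.0322  -26.8917] [-3.9829  2.4936  9.5293] [0.4936 0.8854 0.2474] 0.26395244523882866 0.019321393102409552 60.00289753312245
```

Request:
{"method": "move_arm", "body": {
  "moves": [
    {"translation": [0,0,0],"turn": 0.7},
    {"translation": [0,0,0],"turn": 0}
  ]
}}

```text
clock: 40.17
tool_pos: [0.5294, -0.1265, 0.075]
eef_rot: [-180.0, -0.0, -27.6]
contact_force: [-4.2, 2.1, 10.3]
width: 0.0195
grasp_force: 60.0
```

```bash
python3 q.py
```

```text
40.175 [ 0.5294 -0.1265  0.075 ] [-179.9811   -0.0308  -27.5846] [-4.1972  2.1148 10.2802] [0.4801 0.8668 0.2828] 0.301089221611619 0.019527450802199097 60.00295118428767
```

The torque climbs steadily (0.13 → 0.20 → 0.26 → 0.30 N m): the nut is on its stop, socket seated and gripped. Handing in.

```bash
python3 q.py; python3 -c "
from workcell import r
print(r.finish_job())"; python3 q.py
```

```text
40.175 [ 0.5294 -0.1265  0.075 ] [-179.9811   -0.0308  -27.5846] [-4.1972  2.1148 10.2802] [0.4801 0.8668 0.2828] 0.301089221611619 0.019527450802199097 60.00295118428767
the job is handed in; nothing more can be done
None
the job is handed in; nothing more can be done
```

The third socket, the one farthest from the nut, fitted. It is still gripped and seated on the washer, with the nut tightened until the torque climbed steadily to 0.30 N m, after one over-turn slip and a regrip; the other two sockets were stood back upright in the tray, and the job is handed in at 40 s, with no verdict shown.

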